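# Put a drumstick away in its clip rack

### The arm

A 6-joint arm with a two-finger parallel gripper is mounted at the origin on the work surface. World frame = base frame: x ahead of the robot, y to its left, z up, the work surface at z = 0. Lengths are in mm, angles in rad, forces in N, time in s.
With the tool pointing down it reaches from about 400 to 925 mm from the base axis. Payload 3.4 kg.
Tool frame: the origin (TCP) lies midway between the tips of the shut fingers; the grasp point (between the pads) lies 19 mm behind it (env.tcp_to_grasp is the distance from the TCP to the grasp point, in mm); z points along the fingers, y is the line along which they close (so a half turn about z gives the same grasp; the last joint's range is limited). The gripper opens to 85 mm and grips with 20 to 120 N. Pads are 22 mm wide; open, the fingers measure 114 mm over their backs; the gripper's body (76 mm by 85 mm) begins 54 mm behind the grasp point. The pads swing forward as they close: fully open they stand 13 mm farther back than shut.
Start: joints at [-1.244, 0.307, 1.506, -0, 1.328, -0.073], TCP at [224.316, -529.446, 231.305] pointing down, gripper open.
Joint ranges: [-3.12, 3.12], [-1.05, 2.28], [0.14, 2.33], [-1.42, 4.57], [0.1, 2.73], [-2.68, 2.68]. Speed limits (rad/s): [2.57, 2.57, 3.14, 3.14, 3.14, 3.14].

### API

Orientations are given as a unit quaternion [w, x, y, z].
In Python, from workcell import env gives the robot as it stands.
- The arm moves only by the tool drive_effector, called after "Call:" as a command line: name --argument value ..., lists and objects as JSON in quotes. Schema: {"type":"object","properties":{"deltas":{"type":"array","items":{"type":"array","items":{"type":"array","items":{"type":"number"},"minItems":5,"maxItems":5},"minItems":1,"maxItems":8},"minItems":1,"maxItems":1},"grip_force":{"type":"number"},"only":{"type":"string"},"quiet":{"type":"boolean"},"lines":{"type":"string"}},"required":["deltas"],"additionalProperties":false}. deltas is a list that holds a single list of rows (three levels of brackets), with 1 to 8 rows, each of 5 numbers: the finger opening in mm, then dx, dy, dz in shares of the most that a row can go, 1 being 50 mm, then a turn about the tool's z in shares of pi/2 rad (1.0 is pi/2 rad); each row shifts and turns the commanded pose from where the row before left it, along the tool's axes as they then stand; what a row does not reach is not made up. A row lasts 1/10 s, in which the tool goes at most 50 mm and 0.15 rad, less where a joint would pass 70% of its speed; a pose out of reach is approached as far as the arm can. The fingers move at their own pace and stop on an object; grip_force is the grip in N (left out, the last holds). Time passes only in rows, so rows that do not move let the fingers close. The tool returns the time, the measured TCP pose, the force, the opening and the grip force at its end. only (a regular expression) keeps the lines of the reply that match it, lines (a string "A,B") keeps lines A to B, and quiet returns only ok. Input that does not fit is refused with a message, and nothing moves.
- env.read_state(): the state, without advancing time (a new reading comes with each control period).
- env.capture(name): name is "side" or "top" or "wrist"; returns a dict with "img" (384x512x3 uint8, red, green, blue), "K" (3x3 intrinsics, pixels), "world_to_cam" (4x4, takes a point from world to camera coordinates). Camera axes: x right, y up, looking along -z (the intrinsics and any distortion apply to the point x, -y, -z); pixel columns grow to the right and rows downward; lengths in mm; the calibration is good to about 2 mm. A picture is of the moment at which its call begins. There is no depth.
- env.job_done(): hands the job in; it is judged then, once.
The state is a dict: "time": time; "joints": joint angles; "qd": joint speeds; "tau": joint torques, N m; "tcp_pos": TCP position; "tcp_rot": TCP orientation; "wrist_force": force on the tool from outside, world axes, zero at the start; "torque": the same for the moment, N m; "width": finger opening in mm; "gripper_force": force on a finger pad.
Only numpy, scipy, OpenCV 4.12 (cv2) and the standard library are available. Lean on these libraries where they do the work, as an engineer would, in place of code of your own. Each camera call takes 0.05 s, during which the arm holds its last target. There are 200 camera calls.

### The job

Put the loose drumstick away in the rack: lay it across the open mouths of the free pair of spring clips (the lane with the yellow tape), centred along its length between the two clips and with its tip the same way as the other two sticks, and let go of it there. Then press it straight down until it has snapped fully home in both clips, and only after that push the red keeper bar round on its pivot until it lies across all three sticks against its stop. Leave the other two sticks in their clips and do not disturb the mug, the remote or the metronome.

Things in the scene. Friction and masses are not known exactly. Their poses are not given: they have to be found in the camera images.
- stick: The loose drumstick: blue, 340 mm, 40 to 70 g, lying on the table (axis 7 mm up). Origin on its axis at the balance point; x runs along it to the tip. The straight round shaft, 14 mm in diameter, runs from x = -150 mm (butt, red band) to +110 mm, then tapers to a white tip ending at +190 mm.
- stick_tip (a point): The end of the loose stick's white tip, 190 mm from the origin.
- rack: Fixed clip rack: dark wooden base 12 mm thick, x -102 to +138, y -108 to +108 mm in its frame; origin on the table surface below the middle lane. Three lanes run along its y at x = -55, 0 and +55 mm, each with two upward-opening steel spring clips at y = -80 and +80 mm; nothing but the base lies between them. Two lanes hold sticks (axis 45 mm above the table), one is free.
- lane_tag: Marks the free lane: yellow tape 26 x 110 mm on the rack base. Its origin is not on the tape but midway between the free lane's clips on the axis of a fully seated stick (45 mm above the table, 33 mm above the base top); y runs along the lane to the side where the other sticks' tips point; z up.
- clip_pos (a point): The free clip at lane_tag y = +80 mm, a point on the seated stick's axis. Clips are 16 mm wide along the lane. Two sprung jaws with round lips 9 mm apart; flares guide a stick laid up to 9 mm off centre, end 14 mm above the seated axis and reach 14 mm to each side.
- clip_neg (a point): The free clip at lane_tag y = -80 mm, likewise. A stick laid on the mouths stays there, its axis 13.5 mm above seated; about 5 N down per clip (10 N in the middle) snaps it in. Press on the shaft between the clips, e.g. 45 to 50 mm from the middle near one clip, then near the other.
- keeper (a joint): Angle of the red keeper bar about its upright pivot. 0: it points along rack +y; grows anticlockwise from above; at 1.571 (stop) it points along rack -x across all lanes. Range -0.5 to 1.571; takes 0.5 N at the knob, stays where left. Bar 24 mm wide, 203 mm beyond the pivot, underside 62, top 66 mm above the table: clears seated sticks by 10 mm, hits unsnapped ones.
- keeper_pivot (a point): The pivot pin of the keeper, at rack x = +118, y = -20 mm, at the height of the bar's top.
- keeper_knob (a point): Middle of the upright black knob on the keeper bar, 175 mm from the pivot: a post 12 mm in diameter with a 15 mm ball on top, from 66 to 97.5 mm above the table; this point is 78 mm above the table.
- stick_a: A stick like the loose one, already snapped in a lane of the rack; same frame as stick.
- stick_b: The other stick already snapped in the rack; same frame.
- mug: White mug, 80 mm wide, 90 mm tall, origin under its centre, handle towards its +y. Leave alone.
- remote: Black remote control, 45 x 160 x 18 mm, origin under its centre, long along its y. Leave alone.
- metronome: Wooden metronome, foot 90 x 90 mm, 144 mm tall, origin under its centre. Leave alone.

How it is judged:
By the outcome, as a careful person would: the job done as asked, in the order asked, and still so for the second after the job is handed in, with the robot touching nothing.
It also fails if it takes over 67 s, if anything falls off the work surface, if the arm or the gripper's body presses on something with over 40 N, if the wrist force passes 120 N, or if a joint passes its speed limit or range.

## Working session

There is one attempt and no reset: what is moved stays moved. The work goes in short steps, Python scripts to look and compute and a tool call to move; the robot and the scene stay as the last step left them, time stands still between calls to the robot, and variables do not carry over. Pictures are saved under pics/ and viewed, at most 10 in all, crops included, and the job is handed in when it is done.

```bash
ls; mkdir -p pics
```

Run:
```python
from workcell import env
import cv2
for n in ("top","side"):
    c=env.capture(n); cv2.imwrite(f"pics/{n}0.png",cv2.resize(c["img"][:,:,::-1],(800,600),interpolation=cv2.INTER_CUBIC))
    print(n,c["K"].tolist(),c["world_to_cam"].round(4).tolist(),[k for k in c])
s=env.read_state();print(s["tcp_pos"],s["tcp_rot"],s["time"],s["width"])
```

```text
pics
workcell.py
top [[346.9761018106886, 0.0, 257.07655128877406], [0.0, 346.9761018106886, 188.79414526344067], [0.0, 0.0, 1.0]] [[-0.027, -0.9994, -0.0212, 102.929], [0.981, -0.0305, 0.1914, -629.6255], [-0.1919, -0.0157, 0.9813, -804.5095], [0.0, 0.0, 0.0, 1.0]] ['img', 'K', 'world_to_cam']
side [[418.9949320246393, 0.0, 251.75926356867907], [0.0, 418.9949320246393, 194.8356452928427], [0.0, 0.0, 1.0]] [[-0.8425, -0.5387, -0.0043, 532.3911], [0.287, -0.4554, 0.8428, -213.1624], [-0.456, 0.7088, 0.5382, -1044.2468], [0.0, 0.0, 0.0, 1.0]] ['img', 'K', 'world_to_cam']
[ 224.09788677 -528.83744698  230.46820142] [-9.27676638e-04  9.79987997e-01  1.99054380e-01 -1.34635677e-04] 0.1 85.60878271892538
```

View pics/top0.png

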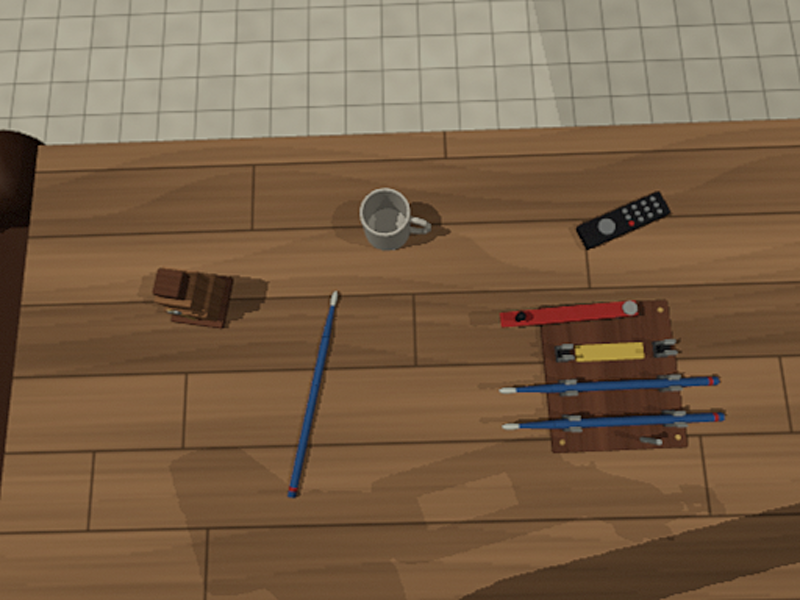

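View pics/side0.png

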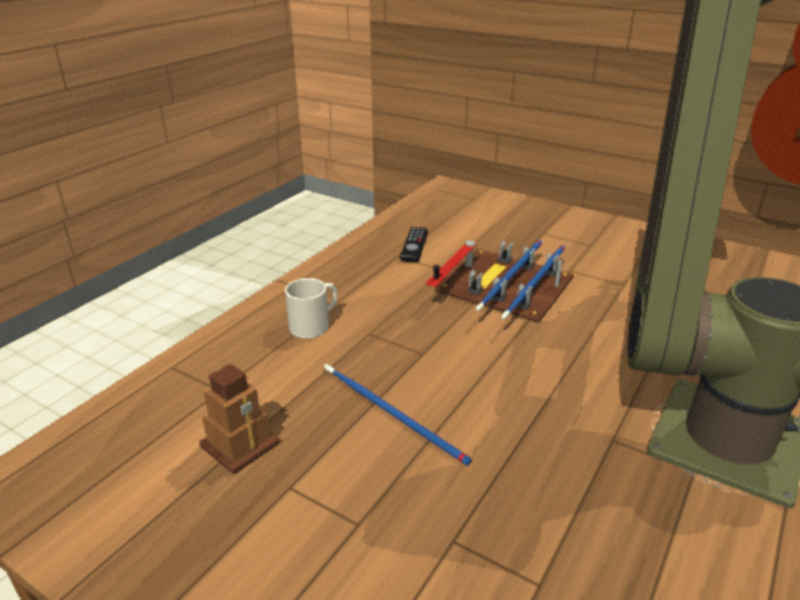

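The top view shows the loose stick with its tip at (335,293) and butt at (292,493). The free lane's tape is at (610,351), its clips are at about (566,352) and (667,348), and the other sticks' tips point left (+y). The keeper pivot is at (630,307) and the knob at (520,317). In the side view the stick runs from (328,369) to (467,461). First I'll get rough positions from the two views.

Create h.py:
```python
from workcell import env
import numpy as np, cv2
def cam(n):
    c=env.capture(n); return c
def ray(c,u,v):
    W=c["world_to_cam"];R=W[:3,:3];o=-R.T@W[:3,3]
    d=np.linalg.inv(c["K"])@[u,v,1]; d=R.T@(d*[1,-1,-1]); return o,d/np.linalg.norm(d)
def onz(c,u,v,z):
    o,d=ray(c,u,v); return o+d*(z-o[2])/d[2]
def tri(rs):
    A=sum(np.eye(3)-np.outer(d,d) for o,d in rs); b=sum((np.eye(3)-np.outer(d,d))@o for o,d in rs)
    p=np.linalg.solve(A,b); return p,max(np.linalg.norm(np.cross(p-o,d)) for o,d in rs)
def proj(c,p):
    W=c["world_to_cam"];q=(W[:3,:3]@p+W[:3,3])*[1,-1,-1]; q=c["K"]@q; return q[:2]/q[2]
def totool(v,s=None):
    from scipy.spatial.transform import Rotation as R
    s=s or env.read_state(); q=s["tcp_rot"]; return R.from_quat([q[1],q[2],q[3],q[0]]).inv().apply(v)
```

Run:
```python
from h import *
t,s=cam("top"),cam("side"); k=.64
P={'tip':((335,293),(328,369),6),'butt':((292,493),(467,461),7),'knob':((520,315),(436,268),90),'pivot':((630,307),(470,244),66),
'tape':((610,351),(492,277),12),'atip':((503,391),(479,307),45),'abutt':((718,380),(538,243),45),'btip':((506,427),(506,315),45),'bbutt':((723,416),(562,249),45)}
for n,(a,b,z) in P.items():
    a=np.array(a)*k;b=np.array(b)*k
    p,e=tri([ray(t,*a),ray(s,*b)]); print(n,p.round(),round(e,1),onz(t,*a,z).round(),onz(s,*b,z).round())
from scipy.spatial.transform import Rotation as R
q=env.read_state()["tcp_rot"];print(R.from_quat([q[1],q[2],q[3],q[0]]).as_matrix().round(3)); w=cam("wrist"); W=w["world_to_cam"];print((-W[:3,:3].T@W[:3,3]).round(), W[:3,:3].round(2), w["K"][0,0])
```

```text
tip [650. 199.  -0.] 2.3 [650. 199.   6.] [642. 205.   6.]
butt [326. 270.   4.] 0.2 [327. 269.   7.] [325. 272.   7.]
knob [590. -96.  88.] 0.2 [590. -96.  90.] [588. -93.  90.]
pivot [ 602. -275.   62.] 0.0 [ 601. -273.   66.] [ 598. -267.   66.]
tape [ 537. -259.    4.] 1.9 [ 538. -255.   12.] [ 529. -246.   12.]
atip [477. -70.  47.] 0.3 [477. -70.  45.] [478. -73.  45.]
abutt [ 487. -408.   38.] 2.4 [ 485. -406.   45.] [ 484. -393.   45.]
btip [421. -71.  47.] 1.2 [422. -71.  45.] [421. -75.  45.]
bbutt [ 431. -410.   37.] 0.9 [ 430. -406.   45.] [ 427. -394.   45.]
[[ 0.921  0.39  -0.   ]
 [ 0.39  -0.921  0.001]
 [ 0.    -0.001 -1.   ]]
[ 294. -499.  374.] [[ 0.39 -0.92 -0.  ]
 [ 0.88  0.37 -0.3 ]
 [ 0.27  0.11  0.95]] 273.8512183012558
```

The two views agree with the text's heights to within a few mm. Next I'll hover over the rack and look with the wrist camera.

The rows are not in the units I measure in: shifts go in shares of 50 mm and turns go in shares of pi/2 rad. I convert before sending: 47.5 mm is 0.95, -11 mm is -0.22.

Call:
drive_effector --deltas '[[[85, 0.95, -0.22, 0, 0], [85, 0.95, -0.22, 0, 0], [85, 0.95, -0.22, 0, 0], [85, 0.95, -0.22, 0, 0], [85, 0.95, -0.22, 0, 0], [85, 0.95, -0.22, 0, 0], [85, 0.95, -0.22, 0, 0], [85, 0.95, -0.22, 0, 0]]]'

```text
time: 1.05
tcp_pos: [541.3, -298.7, 231.3]
tcp_rot: [0.0, 0.98, 0.199, -0.0]
wrist_force: [0.7, -0.4, 0.1]
width: 85.0
gripper_force: 0.0
```

Call:
drive_effector --deltas '[[[85, 0, 0, 0, -0.0955], [85, 0, 0, 0, -0.0955], [85, 0, 0, 0, -0.0955], [85, 0, 0, 0, -0.0955], [85, 0, 0, 0, -0.0955], [85, 0, 0, 0, -0.0955], [85, 0, 0, 0, -0.0955], [85, 0, 0, 0, -0.0955]]]'

```text
time: 1.85
tcp_pos: [539.8, -300.1, 231.1]
tcp_rot: [-0.0, 0.694, 0.72, -0.0]
wrist_force: [-0.4, -1.0, -0.1]
width: 85.2
gripper_force: 0.0
```

Call:
drive_effector --deltas '[[[85, 0, 0, 0, 0], [85, 0, 0, 0, 0], [85, 0, 0, 0, 0]]]'

```text
time: 2.15
tcp_pos: [539.8, -300.1, 231.2]
tcp_rot: [-0.0, 0.697, 0.717, -0.0]
wrist_force: [0.4, -0.8, -0.1]
width: 85.0
gripper_force: 0.0
```

Run:
```python
from h import *
import pickle
w=cam("wrist");pickle.dump(w,open("w1.pkl","wb")); cv2.imwrite("pics/w1.png",cv2.resize(w["img"][:,:,::-1],(800,600),interpolation=cv2.INTER_CUBIC))
```

```text
(no output)
```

View pics/w1.png

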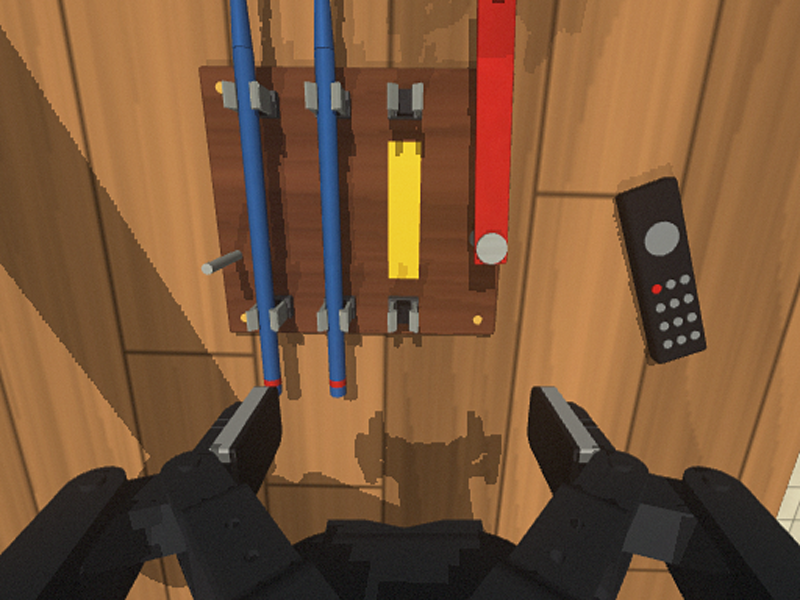

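The wrist view shows the tape corners at about (388,142), (421,142), (388,278) and (419,278). The clips are at (405,101) and (404,316), the pivot at (491,248), and the butts at (273,386) and (338,394). I'll move 100 mm along for a second view and use the yellow mask to triangulate the tape.

To row units: 50 mm is 1.

Call:
drive_effector --deltas '[[[85, 1, 0, 0, 0], [85, 1, 0, 0, 0], [85, 0, 0, 0, 0], [85, 0, 0, 0, 0]]]'

```text
time: 2.6
tcp_pos: [537.0, -199.2, 231.7]
tcp_rot: [0.0, 0.696, 0.718, -0.0]
wrist_force: [-0.3, -0.6, 0.2]
width: 85.0
gripper_force: 0.0
```

Add to h.py:
```python
def tape(c):
    h=cv2.cvtColor(c["img"],cv2.COLOR_RGB2HSV); m=cv2.inRange(h,(22,120,90),(34,255,255))
    n,l,st,ce=cv2.connectedComponentsWithStats(m); i=1+st[1:,4].argmax(); m=(l==i).astype(np.uint8)
    r=cv2.minAreaRect(cv2.findContours(m,0,2)[0][0]); return r,cv2.boxPoints(r)
```

Run:
```python
from h import *
import pickle
a=pickle.load(open("w1.pkl","rb")); b=cam("wrist"); pickle.dump(b,open("w2.pkl","wb")); t=cam("top");s=cam("side")
R=[]
for c in (a,b,t,s):
    r,bx=tape(c); p=np.array([onz(c,*q,12) for q in bx]); R.append(ray(c,*r[0]))
    e=[p[1]-p[0],p[2]-p[1]]; L=sorted(e,key=np.linalg.norm)[1]; L=L*np.sign(L[1])
    print(np.array(r[0]).round(1),p.mean(0).round(1),[round(np.linalg.norm(x)) for x in e],np.arctan2(L[1],L[0]).round(3))
print(tri(R[:2]),tri(R))
k=.64
piv=onz(a,491*k,248*k,66);print(piv)
for q in((273,386),(338,394)):print(onz(a,q[0]*k,q[1]*k,45).round(1))
cv2.imwrite("pics/w2.png",cv2.resize(b["img"][:,:,::-1],(800,600),interpolation=cv2.INTER_CUBIC))
```

```text
[258.5 134. ] [ 538.9 -251.8   12. ] [23, 109] 1.609
[258.5 208. ] [ 539.2 -252.1   12. ] [26, 110] 1.613
[389.6 224.7] [ 537.6 -252.5   12. ] [110, 26] 1.585
[313.8 175.2] [ 538.9 -258.4   12. ] [113, 31] 1.586
(array([ 538.94236142, -249.17136519,   13.67344877]), np.float64(0.12055069664910607)) (array([ 537.78683789, -249.80883155,   15.79008935]), np.float64(1.8570763213836827))
[ 602.31524567 -270.96514681   66.        ]
[ 431.2 -397.    45. ]
[ 486.5 -403.1   45. ]
```

View pics/w2.png

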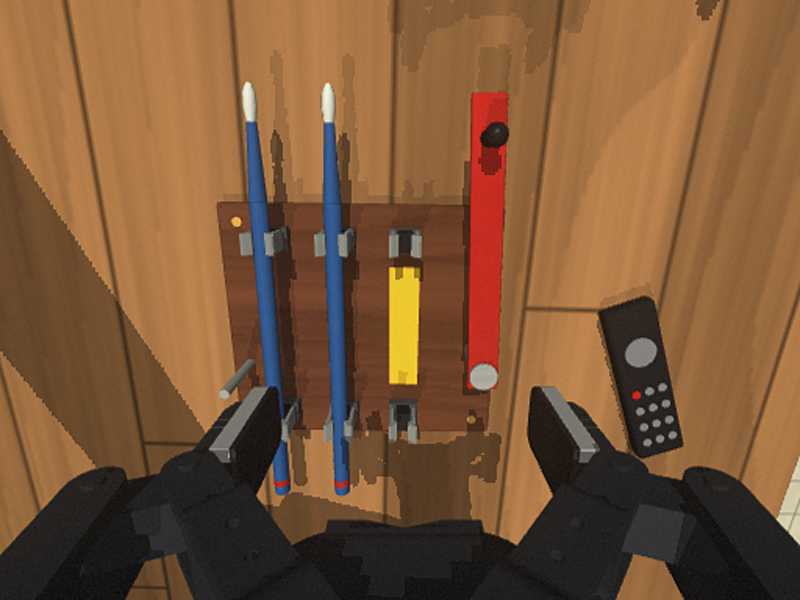

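The second view shows stick tips at (328,84) and (248,84), butts at (343,494) and (283,494), the pivot at (483,376) and the knob ball at (495,133). Now I'll compute where the stored sticks sit along the lane, and where the loose stick's balance point is.

Run:
```python
from h import *
import pickle
b=pickle.load(open("w2.pkl","rb"));k=.64
L=np.array([538.8,-252.0]);u=np.array([np.cos(1.607),np.sin(1.607)])
for n,q,z in (("atip",(328,84),45),("abutt",(343,494),45),("btip",(248,84),45),("bbutt",(283,494),45),("pivot",(483,376),66),("knob",(495,133),90)):
    p=onz(b,q[0]*k,q[1]*k,z); d=p[:2]-L; print(n,p.round(1),"along",(d@u).round(1),"across",(d@[u[1],-u[0]]).round(1))
# loose stick: blue mask in top and side
for n in("top","side"):
    c=cam(n);h=cv2.cvtColor(c["img"],cv2.COLOR_RGB2HSV);m=cv2.inRange(h,(100,110,40),(125,255,255))
    nn,l,st,ce=cv2.connectedComponentsWithStats(m)
    o=[]
    for i in range(1,nn):
        if st[i,4]>100:
            v,x=np.nonzero(l==i); P=np.array([onz(c,a,e,7)[:2] for a,e in zip(x,v)]); m0=P.mean(0); U=np.linalg.svd(P-m0)[2][0];U*=np.sign(U[0]); t=(P-m0)@U
            print(n,st[i],m0.round(1),"ends",(m0+U*t.min()).round(),(m0+U*t.max()).round(),"yaw",np.arctan2(U[1],U[0]).round(3))
```

```text
atip [480.5 -63.2  45. ] along 190.8 across -51.4
abutt [ 487.3 -406.6   45. ] along -152.7 across -57.1
btip [425.1 -65.   45. ] along 191.0 across -106.8
bbutt [ 431.4 -408.4   45. ] along -152.4 across -113.0
pivot [ 602.6 -271.7   66. ] along -22.0 across 63.0
knob [590.4 -95.3  90. ] along 154.7 across 57.2
top [186 196  28 116 494] [472.3 238.5] ends [337. 268.] [628. 205.] yaw -0.214
top [331 243  86   8 397] [ 482.  -212.3] ends [480. -99.] [ 484. -316.] yaw -1.555
top [333 265 124   9 595] [ 425.7 -260.7] ends [ 423. -100.] [ 428. -410.] yaw -1.553
side [310 156  35  38 154] [ 506.4 -296.8] ends [ 503. -152.] [ 510. -460.] yaw -1.547
side [326 159  34  40 156] [ 448.1 -298.8] ends [ 445. -152.] [ 451. -465.] yaw -1.551
side [214 238  80  55 366] [468.4 240.5] ends [342. 268.] [626. 206.] yaw -0.214
```

The stored sticks have their balance points midway between the clips (tip +190, butt −152). I'll centre the loose stick the same way. Now to hover over it.

To row units: 50 mm is 1, -1.6 mm is -0.032.

Call:
drive_effector --deltas '[[[85, 1, -0.032, 0, 0], [85, 1, -0.032, 0, 0], [85, 1, -0.032, 0, 0], [85, 1, -0.032, 0, 0], [85, 1, -0.032, 0, 0], [85, 1, -0.032, 0, 0], [85, 1, -0.032, 0, 0], [85, 1, -0.032, 0, 0]]]' --quiet true

```text
ok
```

Call:
drive_effector --deltas '[[[85, 0.6, -0.024, 0, 0], [85, 0, 0, 0, 0.0955], [85, 0, 0, 0, 0.0955], [85, 0, 0, 0, 0.0955], [85, 0, 0, 0, 0.0955], [85, 0, 0, 0, 0.0955], [85, 0, 0, 0, 0.0955], [85, 0, 0, 0, 0.0955]]]' --quiet true

```text
ok
```

Call:
drive_effector --deltas '[[[85, 0, 0, 0, 0.0955], [85, 0, 0, 0, 0.0955], [85, 0, 0, 0, 0.0955], [85, 0, 0, 0, 0.0955], [85, 0, 0, 0, 0.0955], [85, 0, 0, 0, 0.0102], [85, 0, 0, 0, 0], [85, 0, 0, 0, 0]]]'

```text
time: 5.25
tcp_pos: [510.3, 228.6, 231.2]
tcp_rot: [0.0, 0.994, -0.107, -0.0]
wrist_force: [-0.2, 0.9, 0.2]
width: 84.9
gripper_force: 0.0
```

Run:
```python
from h import *
import pickle
w=cam("wrist");pickle.dump(w,open("w3.pkl","wb")); cv2.imwrite("pics/w3.png",cv2.resize(w["img"][:,:,::-1],(800,600),interpolation=cv2.INTER_CUBIC))
```

```text
(no output)
```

View pics/w3.png

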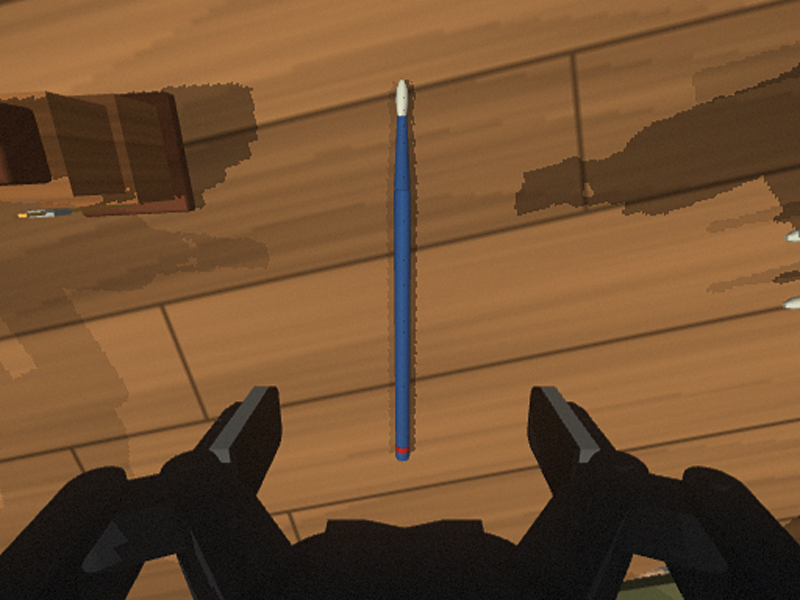

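The stick lies vertical in the image, with its tip at (402,80), butt at (402,460) and shaft centre column about 402. Working out the grasp shift:

Run:
```python
from h import *
import pickle
w=pickle.load(open("w3.pkl","rb"));k=.64
a=onz(w,402*k,80*k,5);b=onz(w,402*k,460*k,7);d=a-b;print(a,b,np.linalg.norm(d),np.arctan2(d[1],d[0]))
c=b+d*150/340; s=env.read_state(); print(c,totool(c-s["tcp_pos"]))
t,sd=cam("top"),cam("side")
print(tri([ray(w,402*k,460*k),ray(t,292*k,493*k),ray(sd,467*k,461*k)]),tri([ray(w,402*k,80*k),ray(t,335*k,293*k)]))
```

```text
[655.36304175 199.05616384   5.        ] [319.02600561 272.32228336   7.        ] 344.23033879569783 -0.2144847187470281
[467.40999214 239.99899534   6.11764706] [-44.24896798  -1.97435402 225.13861286]
(array([324.47681133, 271.07765219,   8.52306233]), np.float64(3.584714068659966)) (array([652.76255743, 199.26424894,   5.86780923]), np.float64(2.3964782355897314))
```

Call:
drive_effector --deltas '[[[60, -0.44, -0.02, 0.8, 0], [60, -0.44, -0.02, 0.8, 0], [60, 0, 0, 0.8, 0], [60, 0, 0, 0.8, 0], [60, 0, 0, 0.6, 0], [60, 0, 0, 0.4, 0], [60, 0, 0, 0.2, 0], [60, 0, 0, 0, 0]]]'

```text
time: 6.2
tcp_pos: [466.7, 240.1, 10.2]
tcp_rot: [0.001, 0.994, -0.107, -0.001]
wrist_force: [-0.0, 0.4, 0.2]
width: 59.9
gripper_force: 0.0
```

Call:
drive_effector --deltas '[[[60, 0, 0, 0.1, 0], [60, 0, 0, 0.06, 0], [60, 0, 0, 0, 0], [10, 0, 0, 0, 0], [5, 0, 0, 0, 0], [5, 0, 0, 0, 0], [5, 0, 0, 0, 0], [5, 0, 0, 0, 0]]]' --grip_force 40

```text
time: 7.0
tcp_pos: [467.6, 240.4, 3.8]
tcp_rot: [-0.0, 0.994, -0.107, 0.0]
wrist_force: [-0.8, -0.3, 4.8]
width: 11.8
gripper_force: 39.1
```

Call:
drive_effector --deltas '[[[5, 0, 0, 0, 0], [5, 0, 0, 0, 0], [5, 0, 0, 0, 0], [5, 0, 0, 0, 0]]]' --grip_force 40

```text
time: 7.4
tcp_pos: [467.6, 240.4, 3.7]
tcp_rot: [-0.0, 0.994, -0.107, 0.0]
wrist_force: [-0.8, 0.1, 5.7]
width: 12.3
gripper_force: 39.2
```

To row units: -40 mm is -0.8, -30 mm is -0.6.

Call:
drive_effector --deltas '[[[5, 0, 0, -0.1, 0], [5, 0, 0, -0.2, 0], [5, 0, 0, -0.4, 0], [5, 0, 0, -0.6, 0], [5, 0, 0, -0.8, 0], [5, 0, 0, -0.8, 0], [5, 0, 0, 0, 0], [5, 0, 0, 0, 0]]]' --grip_force 60

```text
time: 8.2
tcp_pos: [468.0, 240.6, 149.8]
tcp_rot: [-0.001, 0.994, -0.107, 0.001]
wrist_force: [-0.5, -0.4, -0.4]
width: 11.1
gripper_force: 58.7
```

Run:
```python
from h import *
a=cam("wrist")["img"][:,:,::-1];s=cam("side")["img"][:,:,::-1]
cv2.imwrite("pics/g.png",np.hstack([cv2.resize(a,(400,300)),cv2.resize(s[150:330,130:370],(400,300),interpolation=cv2.INTER_CUBIC)]))
```

```text
(no output)
```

View pics/g.png

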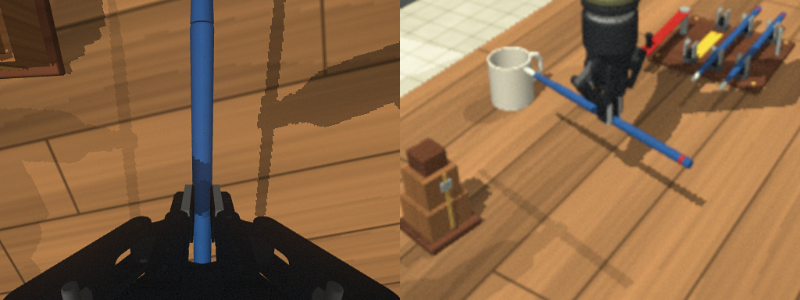

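The stick is held, and in the side view it looks level. I'll measure its height and offset in the hand by code, using the blue ends in the side and top views and the taper line in the wrist view.

Run:
```python
from h import *
s=env.read_state()["tcp_pos"]
E={}
for n in("top","side"):
    c=cam(n);h=cv2.cvtColor(c["img"],cv2.COLOR_RGB2HSV);m=cv2.inRange(h,(100,110,40),(125,255,255))
    nn,l,st,ce=cv2.connectedComponentsWithStats(m)
    pts=[]
    for i in range(1,nn):
        if st[i,4]>25 and ((n=="top" and st[i,0]<230) or (n=="side" and st[i,0]<300 and st[i,1]>180)): v,x=np.nonzero(l==i); pts+=list(zip(x,v)); print(n,st[i])
    P=np.array(pts,float); m0=P.mean(0);U=np.linalg.svd(P-m0)[2][0]; U*=np.sign(U[1])*(1)
    t=(P-m0)@U; E[n]=(c,m0+U*t.min(),m0+U*t.max(),m0,U); print(n,E[n][1],E[n][2])
for i in(1,2): print(tri([ray(E[n][0],*E[n][i]) for n in E]))
w=cam("wrist")
for dz in (3,6,9): print(dz,totool(onz(w,258.6,28,s[2]+dz)-s))
```

```text
top [188 186  17  66 300]
top [202.85440894 185.74838619] [188.63676438 250.48094678]
side [211 195  38  23 164]
side [258 219  40  27 212]
side [211.11165839 194.80605593] [296.5714748  244.00738181]
(array([626.33368902, 205.20402655, 150.4681657 ]), np.float64(0.5967184994723492))
(array([428.20265692, 224.14431161,  99.86769296]), np.float64(60.13315396896297))
3 [112.27214786  -0.18003252  -3.32100979]
6 [111.4881079   -0.18119401  -6.31879094]
9 [110.70406794  -0.18235549  -9.3165721 ]
```

To row units: 46.8 mm is 0.936, 17.4 mm is 0.348.

Call:
drive_effector --deltas '[[[5, 0, 0, -0.3, 0], [5, 0.348, 0.936, -0.3, 0], [5, 0.348, 0.936, 0, 0], [5, 0.348, 0.936, 0, 0], [5, 0.348, 0.936, 0, 0], [5, 0.348, 0.936, 0, 0], [5, 0.348, 0.936, 0, 0], [5, 0.348, 0.936, 0, 0]]]' --quiet true

```text
ok
```

Call:
drive_effector --deltas '[[[5, 0.348, 0.936, 0, 0], [5, 0.348, 0.936, 0, 0], [5, 0.348, 0.936, 0, -0.0509], [5, 0, 0, 0, -0.0955], [5, 0, 0, 0, -0.0955], [5, 0, 0, 0, -0.0955], [5, 0, 0, 0, -0.0955], [5, 0, 0, 0, -0.0955]]]' --quiet true

```text
ok
```

Call:
drive_effector --deltas '[[[5, 0, 0, 0, -0.0955], [5, 0, 0, 0, -0.0955], [5, 0, 0, 0, -0.0955], [5, 0, 0, 0, -0.0955], [5, 0, 0, 0, -0.0955], [5, 0, 0, 0, -0.0955], [5, 0, 0, 0, -0.0509], [5, 0, 0, 0, 0]]]'

```text
time: 10.85
tcp_pos: [536.6, -251.7, 176.2]
tcp_rot: [-0.001, 0.699, 0.716, -0.0]
wrist_force: [-1.0, -0.3, -0.5]
width: 11.3
gripper_force: 59.0
```

Call:
drive_effector --deltas '[[[5, 0, 0, 0, 0], [5, 0, 0, 0, 0]]]'

```text
time: 11.05
tcp_pos: [536.9, -251.9, 177.1]
tcp_rot: [-0.001, 0.699, 0.715, -0.0]
wrist_force: [-0.3, 0.3, -0.6]
width: 11.2
gripper_force: 59.0
```

Run:
```python
from h import *
from scipy.spatial.transform import Rotation as R
s=env.read_state();q=s["tcp_rot"];X=R.from_quat([q[1],q[2],q[3],q[0]]).as_matrix()[:,0];print("yaw",np.arctan2(X[1],X[0]))
w=cam("wrist");h=cv2.cvtColor(w["img"],cv2.COLOR_RGB2HSV)
print(totool(np.array([538.8,-252.5,60])-s["tcp_pos"]))
a=w["img"][:,:,::-1];sd=cam("side")["img"][:,:,::-1]
cv2.imwrite("pics/h.png",np.hstack([cv2.resize(a,(400,300)),cv2.resize(sd[90:240,200:400],(400,300),interpolation=cv2.INTER_CUBIC)]))
```

```text
yaw 1.5933497172792939
[ -0.69026755   1.93180194 117.06834833]
```

View pics/h.png

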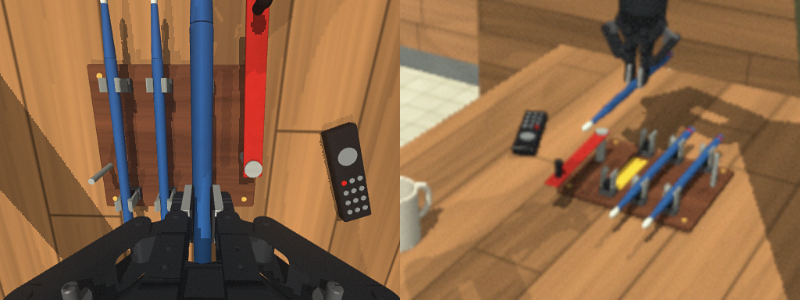

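The held stick hangs above the free lane, parallel to the stored sticks and with its tip the same way. Lowering it onto the mouths.

To row units: 30 mm is 0.6, 25 mm is 0.5.

Call:
drive_effector --deltas '[[[5, -0.04, 0.04, 0.6, 0], [5, 0, 0, 0.6, 0], [5, 0, 0, 0.5, 0], [5, 0, 0, 0.3, 0], [5, 0, 0, 0.2, 0], [5, 0, 0, 0.08, 0], [5, 0, 0, 0, 0], [5, 0, 0, 0, 0]]]'

```text
time: 11.95
tcp_pos: [539.9, -254.3, 64.5]
tcp_rot: [0.001, 0.699, 0.715, 0.0]
wrist_force: [-0.2, 0.9, -0.7]
width: 11.0
gripper_force: 59.0
```

Call:
drive_effector --deltas '[[[5, 0, 0, 0.03, 0], [5, 0, 0, 0.03, 0], [5, 0, 0, 0, 0], [5, 0, 0, 0, 0]]]'

```text
time: 12.35
tcp_pos: [539.3, -254.0, 60.9]
tcp_rot: [0.0, 0.699, 0.716, 0.0]
wrist_force: [0.3, -0.2, -1.0]
width: 11.3
gripper_force: 59.0
```

To row units: 1 mm is 0.02, 0.7 mm is 0.014.

Call:
drive_effector --deltas '[[[5, 0, 0, 0.02, 0], [5, 0, 0, 0.02, 0], [5, 0, 0, 0.014, 0], [5, 0, 0, 0, 0]]]' --only "pos|wrist"

```text
tcp_pos: [539.1, -253.9, 57.8]
wrist_force: [-1.2, -0.3, -0.3]
```

Call:
drive_effector --deltas '[[[5, 0, 0, 0.02, 0], [5, 0, 0, 0, 0], [5, 0, 0, 0, 0]]]' --only "pos|wrist"

```text
tcp_pos: [539.1, -254.0, 56.9]
wrist_force: [-0.3, -0.3, -0.4]
```

Call:
drive_effector --deltas '[[[5, 0, 0, 0.02, 0], [5, 0, 0, 0, 0], [5, 0, 0, 0, 0]]]' --only "pos|wrist"

```text
tcp_pos: [539.2, -254.0, 56.4]
wrist_force: [-1.3, 0.5, 5.0]
```

It made contact at TCP z ≈ 56.5, as predicted. I'll ease off slightly, release, back off and look.

To row units: -0.5 mm is -0.01.

Call:
drive_effector --deltas '[[[5, 0, 0, -0.01, 0], [16, 0, 0, 0, 0], [20, 0, 0, 0, 0], [30, 0, 0, 0, 0], [40, 0, 0, 0, 0], [40, 0, 0, 0, 0], [40, 0, 0, 0, 0]]]' --only "pos|wrist|width"

```text
tcp_pos: [539.2, -254.0, 56.4]
wrist_force: [0.0, 0.4, 0.1]
width: 40.3
```

Call:
drive_effector --deltas '[[[40, 0, 0, -0.2, 0], [40, 0, 0, -0.4, 0], [40, 0, 0, -0.8, 0], [40, 0, 0, -0.9, 0], [40, -0.6, 0, -0.9, 0], [40, -0.6, 0, 0, 0], [40, -0.6, 0, 0, 0], [40, 0, 0, 0, 0]]]' --only "pos|wrist|width"

```text
tcp_pos: [541.8, -345.7, 214.6]
wrist_force: [0.9, 0.5, 0.1]
width: 39.9
```

Run:
```python
from h import *
import pickle
w=cam("wrist"); pickle.dump(w,open("w4.pkl","wb"));sd=cam("side")
cv2.imwrite("pics/p.png",np.hstack([cv2.resize(w["img"][:,:,::-1],(450,338),interpolation=cv2.INTER_CUBIC),cv2.resize(sd["img"][110:230,240:364][:,:,::-1],(349,338),interpolation=cv2.INTER_CUBIC)]))
```

```text
(no output)
```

View pics/p.png

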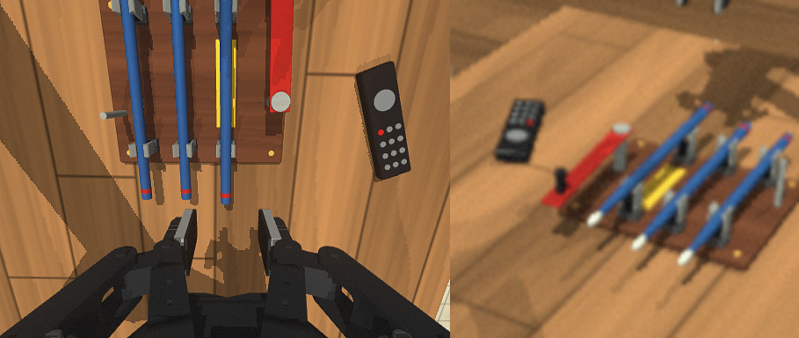

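The stick lies in both mouths: its butt is at (225,203) in the wrist view and its tip at (594,219) in the side crop, level with the others. Checking the lengthwise centring by number:

Run:
```python
from h import *
import pickle
w=pickle.load(open("w4.pkl","rb"));k=512/450;sd=cam("side")
u=np.array([np.cos(1.592),np.sin(1.592)]);L=np.array([538.8,-252.3])
f=lambda n,p:print(n,p.round(1),((p[:2]-L)@u).round(1),((p[:2]-L)@[u[1],-u[0]]).round(1))
f("butt",onz(w,225.5*k,203*k,58.5));f("abutt",onz(w,186*k,199*k,45));f("bbutt",onz(w,146*k,198*k,45))
g=lambda x,y,z:onz(sd,240+(x-450)*124/349,110+y*120/338,z)
f("tip",g(590,221,58.5));f("atip",g(635,246,45));f("btip",g(681,261,45))
s=env.read_state();print(totool(np.array([538.8,-252.3,100])-s["tcp_pos"]))
```

```text
butt [ 541.5 -403.6   58.5] -151.3 -0.5
abutt [ 485.9 -404.7   45. ] -151.2 -56.1
bbutt [ 429.9 -404.3   45. ] -149.7 -112.1
tip [534.1 -66.8  58.5] 185.5 -0.8
atip [477.9 -66.8  45. ] 186.7 -56.9
btip [423.2 -66.4  45. ] 188.3 -111.6
[ 8.87924823e+01 -1.44638023e-02  1.13285456e+02]
```

It's centred to within about 1 mm. Now I'll shut the fingers and press near the negative clip, 48 mm from the middle.

To row units: 40 mm is 0.8, 30 mm is 0.6.

Call:
drive_effector --deltas '[[[0, 0.42, 0, 0.6, 0], [0, 0.4, 0, 0.8, 0], [0, 0, 0, 0.8, 0], [0, 0, 0, 0.3, 0], [0, 0, 0, 0.2, 0], [0, 0, 0, 0.1, 0], [0, 0, 0, 0, 0], [0, 0, 0, 0, 0]]]' --only "pos|wrist|width"

```text
tcp_pos: [541.2, -301.1, 74.3]
wrist_force: [0.4, -0.3, -0.6]
width: 0.1
```

Call:
drive_effector --deltas '[[[0, 0, 0, 0.06, 0], [0, 0, 0, 0.06, 0], [0, 0, 0, 0.04, 0], [0, 0, 0, 0.04, 0], [0, 0, 0, 0.04, 0], [0, 0, 0, 0, 0]]]' --only "pos|wrist|width"

```text
tcp_pos: [540.5, -301.2, 62.7]
wrist_force: [-1.8, 0.6, 10.0]
width: 0.0
```

To row units: 2 mm is 0.04.

Call:
drive_effector --deltas '[[[0, 0, 0, 0.04, 0], [0, 0, 0, 0.04, 0], [0, 0, 0, 0, 0]]]' --only "pos|wrist"

```text
tcp_pos: [540.4, -300.9, 57.3]
wrist_force: [0.2, 0.5, -0.5]
```

Call:
drive_effector --deltas '[[[0, 0, 0, 0.04, 0], [0, 0, 0, 0.04, 0], [0, 0, 0, 0, 0]]]' --only "pos|wrist"

```text
tcp_pos: [541.5, -300.8, 54.7]
wrist_force: [0.0, 1.3, 9.8]
```

Call:
drive_effector --deltas '[[[0, 0, 0, 0.04, 0], [0, 0, 0, 0, 0], [0, 0, 0, 0, 0]]]' --only "pos|wrist"

```text
tcp_pos: [542.1, -300.6, 53.9]
wrist_force: [-0.8, 3.5, 16.1]
```

The negative clip snapped: z fell through 57 at zero force, then went stiff at about 54.5, which fits the remaining tilt. Now the other end.

Call:
drive_effector --deltas '[[[0, 0, 0, -0.3, 0], [0, 0, 0, -0.3, 0], [0, 0.96, 0, 0, 0], [0, 0.96, 0, 0, 0], [0, 0, 0, 0.2, 0], [0, 0, 0, 0.1, 0], [0, 0, 0, 0, 0], [0, 0, 0, 0, 0]]]' --only "pos|wrist"

```text
tcp_pos: [538.3, -205.9, 65.7]
wrist_force: [0.3, -0.0, 0.9]
```

Call:
drive_effector --deltas '[[[0, 0, 0, 0.06, 0], [0, 0, 0, 0.06, 0], [0, 0, 0, 0.04, 0], [0, 0, 0, 0.04, 0], [0, 0, 0, 0, 0]]]' --only "pos|wrist"

```text
tcp_pos: [538.6, -205.4, 56.6]
wrist_force: [0.3, 0.3, 3.9]
```

Call:
drive_effector --deltas '[[[0, 0, 0, 0.04, 0], [0, 0, 0, 0.04, 0], [0, 0, 0, 0.04, 0], [0, 0, 0, 0, 0]]]' --only "pos|wrist"

```text
tcp_pos: [539.6, -205.0, 51.7]
wrist_force: [-0.1, 2.4, 11.9]
```

To row units: 2 mm is 0.04, 1 mm is 0.02.

Call:
drive_effector --deltas '[[[0, 0, 0, 0.04, 0], [0, 0, 0, 0.02, 0], [0, 0, 0, 0, 0]]]' --only "pos|wrist"

```text
tcp_pos: [540.8, -205.0, 51.3]
wrist_force: [-2.0, 4.2, 29.0]
```

Call:
drive_effector --deltas '[[[0, 0, 0, -0.3, 0], [0, 0, 0, -0.2, 0], [0, -0.96, 0, 0, 0], [0, -0.96, 0, 0, 0], [0, 0, 0, 0.2, 0], [0, 0, 0, 0.16, 0], [0, 0, 0, 0.08, 0], [0, 0, 0, 0, 0]]]' --only "pos|wrist"

```text
tcp_pos: [540.9, -301.2, 51.7]
wrist_force: [-1.9, -2.8, 12.1]
```

Call:
drive_effector --deltas '[[[0, 0, 0, 0.04, 0], [0, 0, 0, 0.04, 0], [0, 0, 0, 0, 0]]]' --only "pos|wrist"

```text
tcp_pos: [541.8, -301.3, 51.3]
wrist_force: [-6.3, -0.1, 32.5]
```

Both ends stop at the same height (51.4 mm, against 52 expected for the seated top) at around 30 N, so the stick is fully home. Next I'll raise the tool and straddle the knob.

To row units: -45 mm is -0.9, 41 mm is 0.82, -0.048 rad / 1.5708 = -0.0306.

Call:
drive_effector --deltas '[[[0, 0, 0, -0.7, 0], [0, 0, 0, -0.9, 0], [36, 0.82, 0.214, 0, 0], [36, 0.82, 0.214, 0, 0], [36, 0.82, 0.214, 0, 0], [36, 0.82, 0.214, 0, 0], [36, 0.82, 0.214, 0, -0.0306], [36, 0, 0, 0, 0]]]' --only "pos|wrist"

```text
tcp_pos: [588.1, -87.6, 125.0]
wrist_force: [-0.3, 0.6, -0.7]
```

Call:
drive_effector --deltas '[[[36, 0, 0, 0, 0], [36, 0, 0, 0, 0]]]'

```text
time: 21.4
tcp_pos: [588.0, -94.2, 125.4]
tcp_rot: [-0.001, 0.681, 0.732, -0.001]
wrist_force: [0.4, -0.4, -0.8]
width: 36.0
gripper_force: 0.0
```

Run:
```python
from h import *
w=cam("wrist");sd=cam("side")
print(proj(w,np.array([590,-95.5,78.])),proj(sd,np.array([590,-95.5,78.])))
s=env.read_state();print(totool(np.array([590,-95.5,71])-s["tcp_pos"]))
cv2.imwrite("pics/k.png",np.hstack([cv2.resize(w["img"][:,:,::-1],(450,338),interpolation=cv2.INTER_CUBIC),cv2.resize(sd["img"][110:230,240:364][:,:,::-1],(349,338),interpolation=cv2.INTER_CUBIC)]))
```

```text
[260.64452563 222.07162957] [278.81345604 174.38081342]
[-0.3688226   1.68982439 54.73058891]
```

View pics/k.png

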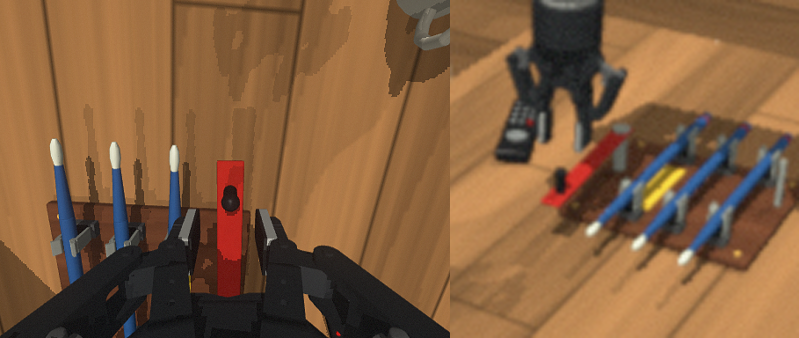

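The knob is at (231,192) in the wrist view, matching the prediction of (229,195), and the loose stick is down level with the others. Lowering around the knob.

To row units: 20 mm is 0.4, 1.7 mm is 0.034.

Call:
drive_effector --deltas '[[[36, 0, 0.034, 0.4, 0], [36, 0, 0, 0.4, 0], [36, 0, 0, 0.2, 0], [36, 0, 0, 0.09, 0], [36, 0, 0, 0, 0], [26, 0, 0, 0, 0], [26, 0, 0, 0, 0], [26, 0, 0, 0, 0]]]'

```text
time: 22.3
tcp_pos: [591.2, -94.5, 72.4]
tcp_rot: [0.001, 0.681, 0.732, 0.0]
wrist_force: [-0.7, -0.0, 0.8]
width: 25.9
gripper_force: 0.0
```

Call:
drive_effector --deltas '[[[26, -0.018, -0.35, 0, -0.0637], [26, -0.018, -0.35, 0, -0.0637], [26, -0.018, -0.35, 0, -0.0637], [26, 0, 0, 0, 0]]]' --only "pos|wrist|rot"

```text
tcp_pos: [537.2, -105.9, 71.8]
tcp_rot: [-0.001, 0.564, 0.826, -0.0]
wrist_force: [0.9, 0.2, 0.1]
```

Run:
```python
from h import *
s=env.read_state();d=s["tcp_pos"][:2]-[602.4,-271.];print(np.hypot(*d),np.arctan2(d[1],d[0])-1.592)
```

```text
177.49610691418144 0.3551386080427368
```

To row units: -17.5 mm is -0.35, -0.9 mm is -0.018, -0.1 rad / 1.5708 = -0.0637.

Call:
drive_effector --deltas '[[[26, -0.018, -0.35, 0, -0.0637], [26, -0.018, -0.35, 0, -0.0637], [26, -0.018, -0.35, 0, -0.0637], [26, -0.018, -0.35, 0, -0.0637], [26, -0.018, -0.35, 0, -0.0637], [26, -0.018, -0.35, 0, -0.0637], [26, 0, 0, 0, 0]]]' --only "pos|wrist|rot"

```text
tcp_pos: [458.6, -171.7, 72.0]
tcp_rot: [0.0, 0.297, 0.955, -0.0]
wrist_force: [0.5, 0.2, 0.7]
```

Call:
drive_effector --deltas '[[[26, -0.018, -0.35, 0, -0.0637], [26, -0.018, -0.35, 0, -0.0637], [26, -0.018, -0.35, 0, -0.0637], [26, -0.018, -0.35, 0, -0.0637], [26, -0.018, -0.35, 0, -0.0637], [26, -0.018, -0.35, 0, -0.0637], [26, 0, 0, 0, 0], [26, 0, 0, 0, 0]]]' --only "pos|wrist|rot"

```text
tcp_pos: [429.1, -269.4, 71.7]
tcp_rot: [0.0, 0.002, 1.0, 0.0]
wrist_force: [0.0, 1.1, 0.1]
```

Run:
```python
from h import *
s=env.read_state();d=s["tcp_pos"][:2]-[602.4,-271.];print(np.hypot(*d),np.arctan2(d[1],d[0])%6.2832-1.592)
```

```text
173.32245869029356 1.540612301196838
```

To row units: -4 mm is -0.08, -2 mm is -0.04.

Call:
drive_effector --deltas '[[[26, 0, -0.08, 0, 0], [26, 0, -0.08, 0, 0], [26, 0, -0.04, 0, 0], [26, 0, 0, 0, 0]]]' --only "pos|wrist"

```text
tcp_pos: [428.2, -279.6, 71.6]
wrist_force: [-0.2, 0.1, 0.1]
```

Call:
drive_effector --deltas '[[[26, 0, -0.04, 0, 0], [26, 0, -0.02, 0, 0], [26, 0, 0, 0, 0]]]' --only "pos|wrist"

```text
tcp_pos: [428.0, -280.3, 71.4]
wrist_force: [1.9, 6.4, 1.9]
```

The force rises sharply at the stop. One more small push, then back to slack, lift and check.

The rows are not in the units I measure in: shifts go in shares of 50 mm and turns go in shares of pi/2 rad. I convert before sending: -1.5 mm is -0.03.

Call:
drive_effector --deltas '[[[26, 0, -0.03, 0, 0], [26, 0, 0, 0, 0], [26, 0, 0, 0, 0]]]' --only "pos|wrist"

```text
tcp_pos: [428.0, -280.5, 71.3]
wrist_force: [3.6, 11.3, 2.8]
```

Call:
drive_effector --deltas '[[[32, 0, 0.1, 0, 0], [40, 0, 0, 0, 0], [40, 0, 0, 0, 0], [40, 0, 0, -0.4, 0], [40, 0, 0, -0.8, 0], [40, 0, 0, -0.9, 0], [40, 0, 0, -0.9, 0], [40, 0, 0, 0, 0]]]' --only "pos|wrist"

```text
tcp_pos: [431.8, -282.5, 228.4]
wrist_force: [1.5, -0.2, -0.2]
```

Call:
drive_effector --deltas '[[[40, -0.6, 0, -0.2, 0], [40, -1, 0, 0, 0], [40, -1, 0, 0, 0], [40, 0, 0, 0, 0], [40, 0, 0, 0, 0]]]' --only "pos|wrist"

```text
tcp_pos: [558.5, -278.9, 230.0]
wrist_force: [-0.5, 0.2, -1.0]
```

Run:
```python
from h import *
w=cam("wrist");sd=cam("side");t=cam("top")
P=lambda a,b:np.array([602.4+a*np.cos(b+1.592),-271+a*np.sin(b+1.592),66.])
print(proj(sd,P(203,1.571)),proj(t,P(203,1.571)))
im=np.vstack([cv2.resize(sd["img"][110:230,240:400][:,:,::-1],(400,300),interpolation=cv2.INTER_CUBIC),cv2.resize(t["img"][170:290,310:470][:,:,::-1],(400,300),interpolation=cv2.INTER_CUBIC)])
cv2.imwrite("pics/f.png",np.hstack([im,cv2.resize(w["img"][:,:,::-1],(400,600))]))
```

```text
[355.7298419  169.90422194] [413.42833679 281.38722243]
```

View pics/f.png

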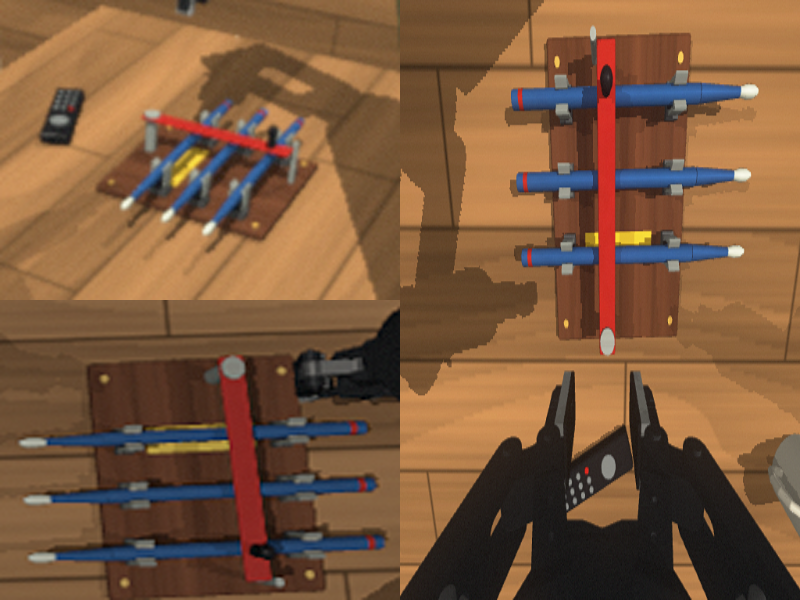

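All three sticks are level in their clips, with their tips the same way. The keeper bar lies across them against the stop post (post at (593,33), bar end at (606,45)), and the arm is clear.

```bash
python3 -c "
from workcell import env
print(env.read_state()['time'],env.job_done())"
```

```text
the job is handed in; nothing more can be done
26.65 None
```

The job is handed in at 26.7 s: the loose stick is centred and snapped home in both clips, and the keeper bar was then pushed round to its stop across all three sticks; the mug, remote and metronome were not touched.

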